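# Tone the last white fill on a bronze bowl with the stippling brush

## Robot

A 6-joint arm with a two-finger parallel gripper is mounted at the origin on the work surface. World frame = base frame: x ahead of the robot, y to its left, z up, the work surface at z = 0. Lengths are in m, angles in degrees, forces in N, time in s.
With the tool pointing down it reaches from about 0.275 to 0.975 m from the base axis. Payload 8.4 kg.
Tool frame: the origin (TCP) lies between the finger pads; the fingertips stand 17 mm ahead of it and the grasp point (between the pads) lies 2 mm behind it; z points along the fingers, y is the line along which they close (so a half turn about z gives the same grasp; the last joint's range is limited). The gripper opens to 92 mm and grips with 3 to 60 N. Pads are 20 mm wide; open, the fingers measure 128 mm over their backs; the gripper's body (75 mm by 189 mm) begins 69 mm behind the grasp point.
Start: joints at [75.493, 20.225, 93.587, -0, 66.188, -0.138], TCP at [0.155, 0.605, 0.232] pointing down, gripper open.
Joint ranges: [-150.9, 150.9], [-52.94, 120.26], [3.33, 152.33], [-74.26, 254.26], [0, 154.13], [-172.89, 172.89]. Speed limits (degrees/s): [127.2, 127.2, 159.86, 180, 180, 180].

## Interface

Orientations are given as [roll, pitch, yaw] about the fixed x, y, z axes, in that order (R = Rz(yaw) Ry(pitch) Rx(roll)).
In Python, from workcell import robot gives the robot as it stands.
- The arm moves only by the tool arm_command, never from a script. Its arguments are lists of equal length, an entry for each row: "fingers": the opening, from 0 (shut) to 1 (fully open); "slide": the shift along the world's x, y, z in units of 0.25 m (1.0 is 0.25 m), a list of three; "dr": the turn, a rotation vector about the world's x, y, z in units of 60 degrees (1.0 is 60 degrees), a list of three. A call has 1 to 10 rows; each row is the pose to reach, as a shift and turn from the pose commanded when the call began; what a row does not reach only later rows make up. A row lasts 1/12 s, in which the tool goes at most 41.7 mm and 7.16 degrees, less where a joint would pass 70% of its speed; a pose out of reach is approached as far as the arm can. A call with a number of a shift or a turn outside -1 to 1 is refused whole. A call with a gripper value outside its range is refused whole. The fingers move at their own pace and stop on an object; the grip force is fixed at half the most. Time passes only in rows, so rows that repeat a pose let the fingers close. It gives the time, the measured TCP pose, the force, the opening and the grip force at its end, in the units of the state.
- robot.sense(): the state, without advancing time (a new reading comes with each control period).
- robot.snapshot(name): name is "side" or "top"; returns a dict with "pixels" (420x560x3 uint8, red, green, blue), "K" (3x3 intrinsics, pixels), "R" (3x3) and "t" (3): a world point X has camera coordinates R X + t. Camera axes: x right, y down, z forward; pixel columns grow to the right and rows downward; lengths in m; the calibration is good to about 2 mm. A picture is of the moment at which its call begins. There is no depth.
- robot.hand_in(): hands the job in; it is judged then, once.
The state is a dict: "t": time; "joint_positions": joint angles; "dq": joint speeds; "joint_torque": joint torques, N m; "position": TCP position; "ee_rot": TCP orientation; "ft_force": force on the tool from outside, world axes, zero at the start; "torque": the same for the moment, N m; "finger_gap": finger opening in m; "grasp_force": force on a finger pad.
Only numpy, scipy, OpenCV 4.12 (cv2) and the standard library are available. Lean on these libraries where they do the work, as an engineer would, in place of code of your own. Each camera call takes 0.05 s, during which the arm holds its last target. There are 200 camera calls.

## Task

Take the red stippling brush from its stand, dip its bristles right down into the open blue colour pot, then stipple the middle of the one white fill on the bronze bowl with two light dabs of a moment each, lifting clear in between, the brush held square to the surface there and kept off the bronze around it. Hang the brush back in the stand's fork, bristles down, and put the lid properly on the pot so that the colour does not dry. Drop nothing, and leave the pot and the other things on the bench standing where they are.

Things in the scene. Friction and masses are not known exactly. Their poses are not given: they have to be found in the camera images.
- bowl: fragile bronze bowl, mouth down on a square wooden board 240 x 240 x 22 mm; fixed, harmed if pressed with over 8 N. Origin under the board's centre, z up. A half ball of radius 110 mm, its centre 34 mm above the origin (top at 144 mm), rim 116 mm in radius at its foot. Olive and green crust, some brown fills already toned, one white fill
- fill: the white plaster fill still to be toned, an uneven patch about 20 mm in radius lying flush in the bowl's surface, where it slopes about 35 degrees. Origin at its middle on the surface; z points straight out of the surface, so a brush held square to it has its handle along this z
- brush: round stippling brush, 60 g, hung bristles down by its collar. Origin on the axis at the collar's underside, z to the handle's end. z 81 to 4 mm: straight red handle, 16 mm thick, hold it here; 4 to 0: brass collar, 32 mm; 0 to -30: brass ferrule, 14 mm; -30 to -55: dark bristles, 13 mm, which give up to 10 mm along the axis like a spring of 0.3 N per mm and are then hard
- brush_tip (a point): end of the bristles, on the brush's axis, 55 mm below the collar's underside when the bristles are not pressed
- stand: fixed steel stand: round base 84 mm wide, 12 mm thick, a post behind, on top a level fork, upper face 105 mm up. Origin on the bench under the fork's seat, z up. Slot 22 mm wide along x, closed at x = +13 mm, open above, below and to -x; prongs 8 mm wide, with beads 3 mm high on their ends at x = -23 mm
- stand_fork (a point): seat of the fork: middle of the slot at the height of its upper face (105 mm), where the underside of the hung brush's collar is
- pot: small open pot of blue glazed stoneware, 250 g, loose on the bench: 64 mm in outer diameter at the rim, 55 mm high, wall 4 mm, floor 6 mm thick. Origin under its centre, z up
- pot_rim (a point): centre of the pot's mouth, at the height of the rim (55 mm above its foot); the mouth is about 55 mm in diameter
- lid: blue stoneware lid, about 70 g, lying right way up on the bench: plug 41 mm wide and 5 mm high underneath, disc 68 mm wide and 6 mm thick, on top a round knob 18 mm wide and 22 mm high. Origin at the centre of the plug's underside, z up (knob from 11 to 33 mm). On the pot the disc lies on the rim, plug in the mouth with about 6 mm of play all round, origin 50 mm above the pot's foot
- dropper: white dropper bottle with a nozzle, 49 mm in diameter, 122 mm high, standing loose; leave alone. Origin under its centre
- jar: amber glass jar with a black cap, 56 mm in diameter, 70 mm high, standing loose; leave alone. Origin under its centre
- scalpel: steel scalpel, 152 mm long, 8 mm wide and 5 mm thick, lying loose, its blade towards its +x; leave alone. Origin near the middle of its underside
Not all that is in view belongs to the job. What is shaped like the pot but yellow is not meant. Leave any pink look-alike of the lid alone.

How it is judged (in metres and radians):
On the way, in this order (a step that is already met when the one before it is completed fails the run):
1. the held brush is dipped in the pot: end of the bristles inside the mouth and at least 20 mm below the rim (contact force between the fingers and brush above 0.5 N and horizontal distance between brush_tip and pot_rim below 0.026 m and z of brush_tip in the frame of pot below 0.035 m and angle between pot's own z axis and vertical below 0.1 rad), for 0.2 s.
2. first dab: the held brush presses the fill with at least 0.4 N, end of the bristles within 12 mm of its middle, brush within 20 degrees of square to the surface (contact force between the fingers and brush above 0.5 N and distance between brush_tip and fill below 0.012 m and contact force between brush and bowl above 0.4 N and angle between the z axis of brush and the z axis of fill, either way round below 0.35 rad), for 0.2 s.
3. the brush is lifted clear: end of the bristles more than 5 mm off the fill, touching nothing there (contact force between brush and bowl below 0.05 N and z of brush_tip in the frame of fill above 0.005 m), for 0.05 s.
4. second dab, as the first (all of step 2), for 0.2 s.
At the end, for the whole second after the job is handed in: the brush hangs upright (within 7 degrees) in the fork, its collar within 12 mm of the seat; the lid lies flat on the pot's rim with its plug in the mouth (within 9 mm of centred); both at rest; pot upright and within 30 mm, dropper bottle, jar and scalpel within 15 mm of where they stood (distance between brush and stand_fork below 0.012 m and angle between brush's own z axis and vertical below 0.12 rad and linear speed of each of brush, lid below 0.03 m/s and horizontal distance between lid and pot_rim below 0.009 m and z of lid in the frame of pot between 0.046 and 0.053 m and angle between the z axis of lid and the z axis of pot, either way round below 0.06 rad and angle between pot's own z axis and vertical below 0.06 rad and distance of pot from where it was at the start of the episode below 0.03 m and distance of each of dropper, jar, scalpel from where it was at the start of the episode below 0.015 m); the robot touches nothing.
It fails at once if the bowl is pressed with more than 8 N by anything (contact force between anything else and bowl above 8 N).
It fails at once if the brush touches the bowl away from the fill (bristle end more than 25 mm from its middle) (contact force between brush and bowl above 0.3 N and distance between brush_tip and fill above 0.025 m).
It fails at once if the pot is tipped by more than 17 degrees or shifted by more than 30 mm (angle between pot's own z axis and vertical above 0.3 rad or distance of pot from where it was at the start of the episode above 0.03 m).
It fails at once if the lid or the brush is dropped (moves faster than 0.6 m/s while the fingers do not hold it) ((contact force between the fingers and lid below 0.05 N and linear speed of lid above 0.6 m/s) or (contact force between the fingers and brush below 0.05 N and linear speed of brush above 0.6 m/s)).
It fails at once if the dropper bottle, the jar or the scalpel is shifted by more than 15 mm (distance of any of dropper, jar, scalpel from where it was at the start of the episode above 0.015 m).
It also fails if it takes over 66 s, if anything falls off the work surface, if the arm or the gripper's body presses on something with over 40 N, if the wrist force passes 120 N, or if a joint passes its speed limit or range.

## Working session

There is one attempt and no reset: what is moved stays moved. The work goes in short steps, Python scripts to look and compute and a tool call to move; the robot and the scene stay as the last step left them, time stands still between calls to the robot, and variables do not carry over. Pictures are saved under pics/ and viewed, at most 10 in all, crops included, and the job is handed in when it is done.

Besides the shell and the picture viewer there is one more tool, called after "Request:" as name(argument=value, ...), one argument or row to a line, values as JSON. arm_command: Moves the arm, as the interface text tells. Its arguments: {"type":"object","properties":{"fingers":{"type":"array","items":{"type":"number"}},"slide":{"type":"array","items":{"type":"array","items":{"type":"number"}}},"dr":{"type":"array","items":{"type":"array","items":{"type":"number"}}}},"required":["fingers","slide","dr"]}

```bash
mkdir -p pics; ls
cat > h.py <<'E'
import numpy as np, cv2
from workcell import robot
def snap(n,f):
    s=robot.snapshot(n); cv2.imwrite('pics/'+f,cv2.cvtColor(s['pixels'],cv2.COLOR_RGB2BGR)); np.savez('cam_'+n,**s); return s
def proj(s,X):
    c=np.asarray(s['R'])@np.asarray(X,float)+np.asarray(s['t']); p=np.asarray(s['K'])@c; return p[:2]/p[2]
def onz(s,uv,z):
    R=np.asarray(s['R']);t=np.asarray(s['t']);d=R.T@np.linalg.inv(s['K'])@np.array([uv[0],uv[1],1.]);C=-R.T@t
    return C+d*(z-C[2])/d[2]
def ray(s,uv):
    R=np.asarray(s['R']);d=R.T@np.linalg.inv(s['K'])@np.array([uv[0],uv[1],1.]);return -R.T@np.asarray(s['t']),d/np.linalg.norm(d)
E
python3 - <<'E'
from h import *
for n in('side','top'):
    s=snap(n,n+'1.png');print(n,-np.asarray(s['R']).T@s['t'],np.asarray(s['K']).tolist(),np.asarray(s['R']).round(3).tolist())
print(robot.sense())
E
```

```text
pics
side [ 0.0400231  -0.57987451  0.73619166] [[489.60011524554733, 0.0, 282.35319802507524], [0.0, 489.60011524554733, 208.7078232778808], [0.0, 0.0, 1.0]] [[0.708, -0.706, -0.013], [-0.486, -0.474, -0.734], [0.512, 0.526, -0.679]]
top [ 0.37301172 -0.09618017  1.05766415] [[383.488105260117, 0.0, 281.41908015805706], [0.0, 383.488105260117, 209.64262200919367], [0.0, 0.0, 1.0]] [[-0.021, -1.0, -0.016], [-0.988, 0.023, -0.153], [0.153, 0.012, -0.988]]
{'t': 0.1, 'joint_positions': array([ 7.54931959e+01,  2.02579183e+01,  9.36245880e+01, -2.88768260e-03,
        6.61871042e+01, -1.37893875e-01]), 'dq': array([-0.05428528, -0.00494829, -0.1145229 , -0.08568385, -0.11241719,
       -0.13088729]), 'joint_torque': array([-7.19419568e-04, -5.94905591e+01, -3.34931839e+01,  6.98646647e-02,
        1.84031250e-02, -7.95871870e-05]), 'position': array([0.15501705, 0.60503806, 0.23094698]), 'ee_rot': array([-1.79930383e+02,  2.47289314e-03,  1.65632259e+02]), 'ft_force': array([0.38404903, 0.35847968, 0.54238229]), 'torque': array([0.07363466, 0.02713445, 0.01386724]), 'grasp_force': 0.0, 'finger_gap': 0.09168933751157407}
```

View pics/top1.png

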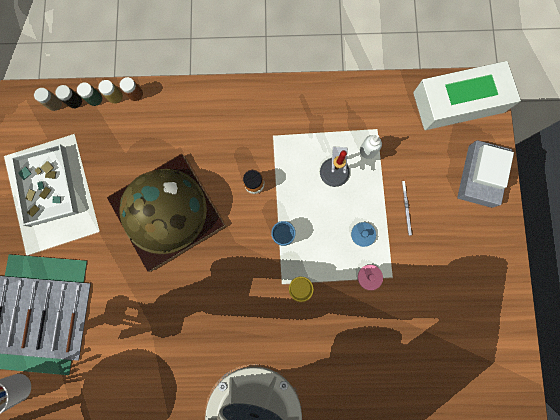

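View pics/side1.png

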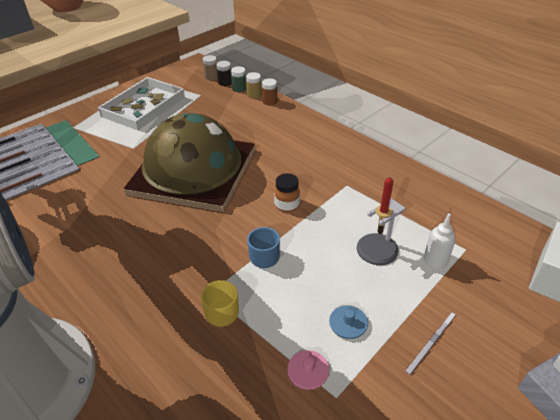

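The top view shows the blue pot at (284,233), the blue lid at (365,234), and the brush and stand at (341,158)/(335,172). The bowl is at (163,212) with its white fill at (170,187). There are two look-alikes, the yellow pot (301,290) and the pink lid (370,277). Blue fits the description for both pot and lid. I'll confirm with an enlarged crop and measure.

Run:
```python
from h import *
S=dict(np.load('cam_side.npz'));T=dict(np.load('cam_top.npz'))
def blobs(s,f,roi,mn=15):
    p=cv2.cvtColor(s['pixels'],cv2.COLOR_RGB2HSV); m=f(p[...,0].astype(int),p[...,1].astype(int),p[...,2].astype(int)).astype(np.uint8)
    k=np.zeros_like(m);x0,y0,x1,y1=roi;k[y0:y1,x0:x1]=1
    n,l,st,c=cv2.connectedComponentsWithStats(m*k)
    return [(st[i].tolist(),c[i].round(1).tolist()) for i in range(1,n) if st[i][4]>=mn]
blue=lambda h,s,v:(abs(h-106)<10)&(s>100)
white=lambda h,s,v:(s<50)&(v>150)
red=lambda h,s,v:((h<6)|(h>174))&(s>170)&(v>70)
print('T blue',blobs(T,blue,(260,200,400,260)));print('S blue',blobs(S,blue,(230,210,390,350)))
print('T white',blobs(T,white,(120,160,210,255)));print('S white',blobs(S,white,(140,110,245,190)))
print('T red',blobs(T,red,(320,140,360,190)));print('S red',blobs(S,red,(365,165,410,240)))
def up(s,x0,y0,x1,y1,w,h):return cv2.resize(s['pixels'][y0:y1,x0:x1],(w,h),interpolation=cv2.INTER_CUBIC)
a=np.vstack([up(T,260,120,400,260,400,400),up(T,110,150,230,210,400,200)])
b=np.vstack([up(S,345,165,475,275,400,338),up(S,225,220,385,350,400,262)[:262]])
cv2.imwrite('pics/c1.png',cv2.cvtColor(np.hstack([a,b]),cv2.COLOR_RGB2BGR))
```

```text
T blue [([272, 222, 23, 23, 435], [283.0, 232.9]), ([351, 222, 25, 25, 456], [363.3, 234.0])]
S blue [([248, 228, 31, 40, 1002], [263.5, 247.0]), ([330, 306, 37, 32, 462], [351.5, 322.1])]
T white [([164, 182, 13, 12, 115], [170.0, 187.7])]
S white [([140, 110, 12, 8, 51], [144.2, 112.2]), ([168, 110, 14, 8, 30], [175.2, 113.2]), ([206, 123, 13, 11, 92], [212.4, 128.0]), ([140, 126, 17, 17, 101], [145.3, 134.4])]
T red [([337, 151, 9, 14, 73], [341.0, 157.4])]
S red [([380, 178, 13, 35, 252], [386.0, 194.8])]
```

View pics/c1.png

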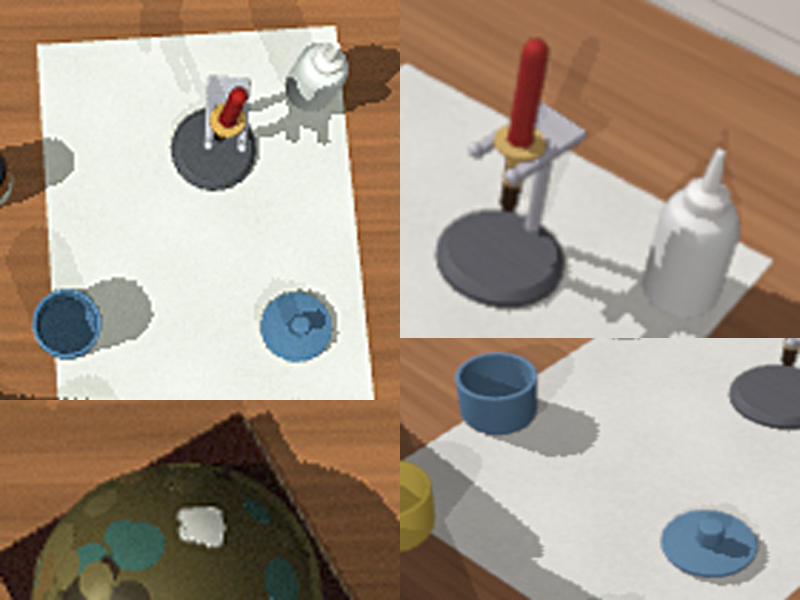

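The crop confirms the blue pot is open and the blue lid lies right way up. The fork opens towards the robot (-x), with the post behind. Next I'll fit the known circles in both views.

```bash
cat > fit.py <<'E'
from h import *
from scipy.optimize import minimize
def grad(s):
    g=cv2.GaussianBlur(s['pixels'],(0,0),1.0).astype(np.float32);gx=cv2.Sobel(g,cv2.CV_32F,1,0);gy=cv2.Sobel(g,cv2.CV_32F,0,1)
    return np.sqrt((gx**2+gy**2).sum(2))
A=np.linspace(0,2*np.pi,120,endpoint=False)
def score(s,G,P):
    c=P@np.asarray(s['R']).T+s['t'];q=c@np.asarray(s['K']).T;q=(q[:,:2]/q[:,2:]).astype(np.float32)
    return np.minimum(cv2.remap(G,q[:,:1],q[:,1:],cv2.INTER_LINEAR),250).mean()
circ=lambda r,z:lambda s,x,y:np.c_[x+r*np.cos(A),y+r*np.sin(A),0*A+z]
def sphere(r,z):
    def f(s,x,y):
        C=-np.asarray(s['R']).T@s['t'];o=np.array([x,y,z]);d=C-o;D=np.linalg.norm(d);d/=D
        u=np.cross(d,[1,0,0]);u/=np.linalg.norm(u);v=np.cross(d,u);k=r*r/D;h=r*np.sqrt(1-(r/D)**2)
        P=o+d*k+h*(np.outer(np.cos(A),u)+np.outer(np.sin(A),v));return P[P[:,2]>z+.01]
    return f
def fit(cams,models,x0,w=.02):
    G=[grad(s) for s in cams]
    f=lambda p:-sum(score(s,g,m(s,*p)) for s,g in zip(cams,G) for m in models)
    gr=np.arange(-w,w+1e-6,.002);b=min(((f((x0[0]+a,x0[1]+c)),x0[0]+a,x0[1]+c) for a in gr for c in gr))
    r=minimize(f,b[1:],method='Nelder-Mead',options=dict(initial_simplex=[b[1:],(b[1]+.002,b[2]),(b[1],b[2]+.002)]))
    return r.x.round(4),-r.fun
E
python3 - <<'E'
from fit import *
S=dict(np.load('cam_side.npz'));T=dict(np.load('cam_top.npz'))
for n,uv,z,m in [('pot',(284,233),.055,[circ(.032,.055)]),('lid',(363.3,234),.011,[circ(.034,.011)]),('stand',(335,174),.012,[circ(.042,.012)]),
  ('collar',(341,165),.109,[circ(.016,.109)]),('bowl',(163,212),.034,[sphere(.11,.034)]),('jar',(253,180),.07,[circ(.028,.07)]),('yellow',(301,290),.055,[circ(.032,.055)])]:
    x0=onz(T,uv,z)[:2]; print(n,x0.round(3),*[fit(c,m,x0) for c in ([T],[S],[T,S])])
def tri(a,b):
    (p,d),(q,e)=ray(T,a),ray(S,b);t=np.linalg.lstsq(np.c_[d,-e],q-p,rcond=None)[0];return ((p+d*t[0]+q+e*t[1])/2).round(4),np.linalg.norm(p+d*t[0]-q-e*t[1]).round(4)
print('fill',tri((170,187.7),(212.4,128.0)));print('handle',tri((342,154),(387.5,182)))
print('beads',[onz(T,(260+u/400*140,120+145/400*140),.106).round(3) for u in(209,241)])
print('dropper',onz(T,(372,146),.1).round(3),'scalpel',[onz(T,u,.005).round(3) for u in((405,181),(410,234))])
E
```

```text
pot [ 0.466 -0.089] (array([ 0.468 , -0.0852]), np.float64(241.65240478515625)) (array([ 0.4681, -0.0857]), np.float64(207.57254028320312)) (array([ 0.4681, -0.0857]), np.float64(448.93988037109375))
lid [ 0.463 -0.305] (array([ 0.463 , -0.3068]), np.float64(250.0)) (array([ 0.4628, -0.3052]), np.float64(232.37277221679688)) (array([ 0.4627, -0.3052]), np.float64(482.364501953125))
stand [ 0.632 -0.235] (array([ 0.6362, -0.2364]), np.float64(243.63632202148438)) (array([ 0.6386, -0.2368]), np.float64(246.78492736816406)) (array([ 0.6387, -0.2366]), np.float64(490.19586181640625))
collar [ 0.632 -0.238] (array([ 0.6504, -0.2425]), np.float64(246.20872497558594)) (array([ 0.6152, -0.2568]), np.float64(218.27957153320312)) (array([ 0.6415, -0.2336]), np.float64(454.05999755859375))
bowl [0.533 0.238] (array([0.5389, 0.2385]), np.float64(159.7616729736328)) (array([0.5394, 0.2409]), np.float64(197.77146911621094)) (array([0.539 , 0.2392]), np.float64(353.47021484375))
jar [ 0.607 -0.01 ] (array([ 0.6105, -0.0079]), np.float64(234.62481689453125)) (array([ 0.6068, -0.0118]), np.float64(211.8292694091797)) (array([ 0.6067, -0.0104]), np.float64(427.7697448730469))
yellow [ 0.319 -0.129] (array([ 0.3219, -0.129 ]), np.float64(196.43408203125)) (array([ 0.3232, -0.1277]), np.float64(124.522216796875)) (array([ 0.3225, -0.1286]), np.float64(316.8539123535156))
fill (array([0.5783, 0.1921, 0.1274]), np.float64(0.0015))
handle (array([ 0.6396, -0.2316,  0.1789]), np.float64(0.0011))
beads [array([ 0.618, -0.218,  0.106]), array([ 0.617, -0.246,  0.106])]
dropper [ 0.683 -0.322  0.1  ] scalpel [array([ 0.609, -0.43 ,  0.005]), array([ 0.461, -0.433,  0.005])]
```

Both views agree within about 2–4 mm:

| Thing | Position (m) | Check |
|---|---|---|
| pot | (0.468, -0.0855) | |
| lid | (0.463, -0.305) | |
| brush axis and seat | about (0.640, -0.2325) | |
| fill | about (0.578, 0.192, 0.127) | 112 mm from the bowl centre, tilt 33° |

These match the given sizes, so I'll move over the brush.

Request:
arm_command(
  fingers=[0.6,0.6,0.6,0.6,0.6,0.6,0.6,0.6],
  slide=[
    [0.5,-0.85,0.12],
    [0.5,-0.85,0.12],
    [0.5,-0.85,0.12],
    [0.5,-0.85,0.12],
    [0.5,-0.85,0.12],
    [0.5,-0.85,0.12],
    [0.5,-0.85,0.12],
    [0.5,-0.85,0.12],
  ],
  dr=[
    [0,0,-0.75],
    [0,0,-0.75],
    [0,0,-0.75],
    [0,0,-0.75],
    [0,0,-0.75],
    [0,0,-0.75],
    [0,0,-0.75],
    [0,0,-0.75],
  ],
)

```text
t: 0.77
position: [0.2811, 0.3914, 0.2619]
ee_rot: [180.0, -0.0, 120.3]
ft_force: [-0.6, -0.1, 0.7]
finger_gap: 0.0554
grasp_force: 0.0
```

Request:
arm_command(
  fingers=[0.6,0.6,0.6,0.6,0.6,0.6,0.6,0.6],
  slide=[
    [0.5,-0.85,0],
    [0.5,-0.85,0],
    [0.5,-0.85,0],
    [0.5,-0.85,0],
    [0.5,-0.85,0],
    [0.5,-0.85,0],
    [0.5,-0.85,0],
    [0.5,-0.85,0],
  ],
  dr=[
    [0,0,-0.75],
    [0,0,-0.75],
    [0,0,-0.75],
    [0,0,-0.75],
    [0,0,-0.75],
    [0,0,-0.75],
    [0,0,-0.75],
    [0,0,-0.75],
  ],
)

```text
t: 1.43
position: [0.4059, 0.1796, 0.2613]
ee_rot: [-180.0, 0.0, 75.5]
ft_force: [0.3, 0.3, -0.4]
finger_gap: 0.0549
grasp_force: 0.0
```

Request:
arm_command(
  fingers=[0.6,0.6,0.6,0.6,0.6,0.6,0.6,0.6],
  slide=[
    [0.5,-0.85,0],
    [0.5,-0.85,0],
    [0.5,-0.85,0],
    [0.5,-0.85,0],
    [0.5,-0.85,0],
    [0.5,-0.85,0],
    [0.5,-0.85,0],
    [0.5,-0.85,0],
  ],
  dr=[
    [0,0,0],
    [0,0,0],
    [0,0,0],
    [0,0,0],
    [0,0,0],
    [0,0,0],
    [0,0,0],
    [0,0,0],
  ],
)

```text
t: 2.1
position: [0.5309, -0.0317, 0.2609]
ee_rot: [-179.9, -0.0, 75.7]
ft_force: [-2.1, 0.8, -0.2]
finger_gap: 0.0547
grasp_force: 0.0
```

Request:
arm_command(
  fingers=[0.6,0.6,0.6,0.6,0.6,0.6,0.6,0.6],
  slide=[
    [0.44,-0.8,0],
    [0.44,-0.8,0],
    [0.44,-0.8,0],
    [0.44,-0.8,0],
    [0.44,-0.8,0],
    [0.44,-0.8,0],
    [0.44,-0.8,0],
    [0.44,-0.8,0],
  ],
  dr=[
    [0,0,0],
    [0,0,0],
    [0,0,0],
    [0,0,0],
    [0,0,0],
    [0,0,0],
    [0,0,0],
    [0,0,0],
  ],
)

```text
t: 2.77
position: [0.6404, -0.23, 0.2607]
ee_rot: [-179.9, -0.1, 75.8]
ft_force: [-0.6, 0.4, 0.2]
finger_gap: 0.0551
grasp_force: 0.0
```

Request:
arm_command(
  fingers=[0.6,0.6,0.6,0.6,0.6,0.6,0.6],
  slide=[
    [0,0,-0.1],
    [0,0,-0.2],
    [0,0,-0.28],
    [0,0,-0.36],
    [0,0,-0.43],
    [0,0,-0.43],
    [0,0,-0.43],
  ],
  dr=[
    [0,0,0],
    [0,0,0],
    [0,0,0],
    [0,0,0],
    [0,0,0],
    [0,0,0],
    [0,0,0],
  ],
)

```text
t: 3.35
position: [0.6394, -0.2293, 0.1537]
ee_rot: [-179.9, -0.0, 75.8]
ft_force: [-0.6, 0.8, 0.2]
finger_gap: 0.0553
grasp_force: 0.0
```

Run:
```python
from h import *
a=snap('side','s2.png')['pixels'];b=snap('top','t2.png')['pixels']
c=np.hstack([cv2.resize(a[120:270,330:460],(400,462)),cv2.resize(b[110:225,290:390],(400,462))])
cv2.imwrite('pics/c2.png',cv2.cvtColor(c,cv2.COLOR_RGB2BGR)); s=robot.sense();print(s['position'],s['ee_rot'])
```

```text
[ 0.64078324 -0.23076841  0.15560293] [ 1.79917988e+02 -2.85609315e-03  7.57362094e+01]
```

View pics/c2.png

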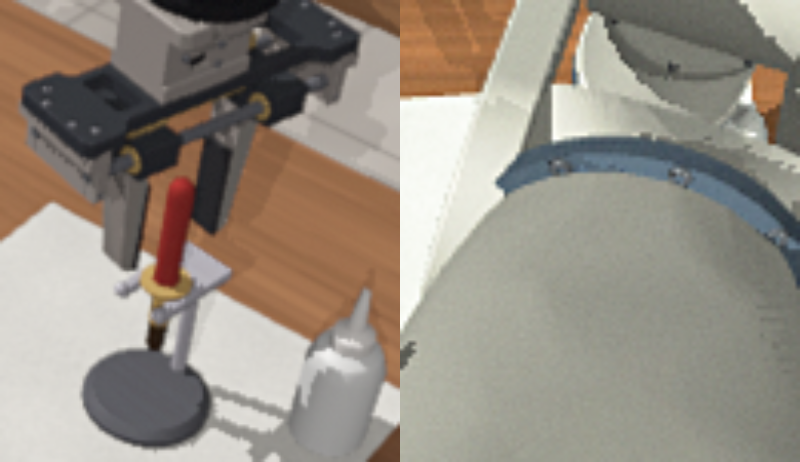

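The side crop shows the handle between the two fingers and the collar still seated in the fork. I'll close and lift.

Request:
arm_command(
  fingers=[0.15,0.1,0.1,0.1,0.1,0.1,0.1,0.1],
  slide=[
    [0,0,0],
    [0,0,0],
    [0,0,0],
    [0,0,0],
    [0,0,0],
    [0,0,0],
    [0,0,0],
    [0,0,0],
  ],
  dr=[
    [0,0,0],
    [0,0,0],
    [0,0,0],
    [0,0,0],
    [0,0,0],
    [0,0,0],
    [0,0,0],
    [0,0,0],
  ],
)

```text
t: 4.12
position: [0.6401, -0.2322, 0.1542]
ee_rot: [180.0, 0.0, 75.6]
ft_force: [-0.1, -0.7, 0.7]
finger_gap: 0.0156
grasp_force: 30.0
```

Request:
arm_command(
  fingers=[0.1,0.1,0.1,0.1,0.1,0.1,0.1,0.1],
  slide=[
    [0,0,0.03],
    [0,0,0.08],
    [0,0,0.14],
    [0,0,0.2],
    [0,0,0.26],
    [0,0,0.3],
    [0,0,0.3],
    [0,0,0.3],
  ],
  dr=[
    [0,0,0],
    [0,0,0],
    [0,0,0],
    [0,0,0],
    [0,0,0],
    [0,0,0],
    [0,0,0],
    [0,0,0],
  ],
)

```text
t: 4.78
position: [0.6404, -0.2321, 0.2299]
ee_rot: [179.9, 0.0, 75.6]
ft_force: [0.0, 0.5, -0.8]
finger_gap: 0.0153
grasp_force: 30.0
```

Run:
```python
from h import *
s0=robot.sense();s=snap('side','s3.png');a=s['pixels'];q=s0['position'];print(q,s0['finger_gap'],s0['grasp_force'])
for d in (.053,-.027,-.103+.05): print(proj(s,[.640,-.2325,.2275+0+d]) )
c=cv2.resize(a[80:270,320:470],(600,760))[:600]
c=cv2.resize(a[90:270,330:450],(400,600))
cv2.imwrite('pics/c3.png',cv2.cvtColor(c,cv2.COLOR_RGB2BGR))
```

```text
[ 0.64039554 -0.23214688  0.22992394] 0.015274992675258815 29.9998739361763
[396.04159864 134.26318454]
[389.38777167 172.68556947]
[387.40383422 184.14177487]
```

View pics/c3.png

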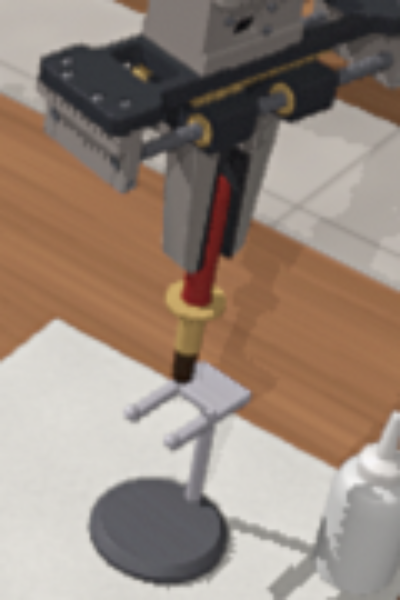

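The brush is held upright, with the bristle end at about pixel (384.6,204) in the full picture. Moving over the pot next.

Request:
arm_command(
  fingers=[0.1,0.1,0.1,0.1,0.1,0.1,0.1,0.1,0.1,0.1],
  slide=[
    [-0.05,0.04,0.05],
    [-0.15,0.13,0.05],
    [-0.26,0.22,0.05],
    [-0.37,0.31,0.05],
    [-0.48,0.41,0.05],
    [-0.58,0.5,0.05],
    [-0.65,0.56,0],
    [-0.69,0.59,0],
    [-0.69,0.59,0],
    [-0.69,0.59,0],
  ],
  dr=[
    [0,0,0],
    [0,0,0],
    [0,0,0],
    [0,0,0],
    [0,0,0],
    [0,0,0],
    [0,0,0],
    [0,0,0],
    [0,0,0],
    [0,0,0],
  ],
)

```text
t: 5.67
position: [0.4681, -0.0847, 0.2293]
ee_rot: [180.0, 0.0, 75.7]
ft_force: [-0.0, -0.5, -0.8]
finger_gap: 0.0154
grasp_force: 30.0
```

Run:
```python
from h import *
S=dict(np.load('cam_side.npz'));print('tip exp',proj(S,[.64,-.2325,.1265]),'collar exp',proj(S,[.64,-.2325,.1815]))
s0=robot.sense();print(s0['position'])
s=snap('side','s4.png');print('tip',proj(s,[.4675,-.085,.1265]),'collar',proj(s,[.4675,-.085,.1815]),'mouth',proj(s,[.468,-.0855,.055]))
c=cv2.resize(s['pixels'][140:290,200:320],(480,600));cv2.imwrite('pics/c4.png',cv2.cvtColor(c,cv2.COLOR_RGB2BGR))
```

```text
tip exp [383.94469714 204.11648972] collar exp [387.93002254 181.10331139]
[ 0.46810153 -0.08471481  0.22927497]
tip [261.12794905 211.62249045] collar [259.8062605  188.64826957] mouth [263.05693028 238.76324747]
```

View pics/c4.png

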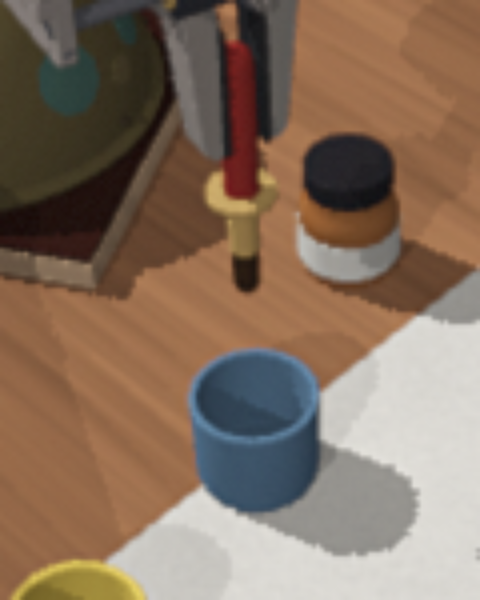

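The bristle end at (261.5,212.5) matches the prediction (261,212) and sits centred over the pot mouth. Dipping, then moving to a standoff square to the fill.

Request:
arm_command(
  fingers=[0.1,0.1,0.1,0.1,0.1,0.1,0.1,0.1,0.1,0.1],
  slide=[
    [0,0,-0.08],
    [0,0,-0.18],
    [0,0,-0.28],
    [0,0,-0.36],
    [0,0,-0.42],
    [0,0,-0.45],
    [0,0,-0.45],
    [0,0,-0.45],
    [0,0,-0.45],
    [0,0,-0.45],
  ],
  dr=[
    [0,0,0],
    [0,0,0],
    [0,0,0],
    [0,0,0],
    [0,0,0],
    [0,0,0],
    [0,0,0],
    [0,0,0],
    [0,0,0],
    [0,0,0],
  ],
)

```text
t: 6.55
position: [0.4686, -0.0848, 0.1176]
ee_rot: [179.9, -0.0, 75.6]
ft_force: [-0.1, 0.3, -0.3]
finger_gap: 0.0154
grasp_force: 30.0
```

Request:
arm_command(
  fingers=[0.1,0.1,0.1,0.1,0.1,0.1,0.1,0.1],
  slide=[
    [0,0,0.05],
    [0,0,0.15],
    [0,0,0.27],
    [0,0,0.4],
    [0,0,0.53],
    [0,0,0.62],
    [0,0,0.65],
    [0,0,0.65],
  ],
  dr=[
    [0,0,0],
    [0,0,0],
    [0,0,0],
    [0,0,0],
    [0,0,0],
    [0,0,0],
    [0,0,0],
    [0,0,0],
  ],
)

```text
t: 7.22
position: [0.4689, -0.0848, 0.2815]
ee_rot: [179.7, -0.0, 75.6]
ft_force: [1.2, 0.2, -0.9]
finger_gap: 0.0154
grasp_force: 30.0
```

Request:
arm_command(
  fingers=[0.1,0.1,0.1,0.1,0.1,0.1,0.1,0.1,0.1,0.1],
  slide=[
    [0.06,0.08,0],
    [0.14,0.2,0],
    [0.22,0.31,0],
    [0.3,0.42,0],
    [0.38,0.53,0],
    [0.46,0.64,0],
    [0.54,0.75,0],
    [0.6,0.83,-0.05],
    [0.635,0.88,-0.1],
    [0.635,0.88,-0.1],
  ],
  dr=[
    [0.02,0.02,0],
    [0.07,0.06,0],
    [0.13,0.11,0],
    [0.19,0.16,0],
    [0.25,0.21,0],
    [0.31,0.26,0],
    [0.37,0.31,0],
    [0.41,0.345,0],
    [0.438,0.365,0],
    [0.438,0.365,0],
  ],
)

```text
t: 8.05
position: [0.6258, 0.1368, 0.2475]
ee_rot: [-150.6, -19.1, 70.5]
ft_force: [-1.3, -0.1, -1.4]
finger_gap: 0.0156
grasp_force: 30.0
```

Run:
```python
from h import *
from scipy.spatial.transform import Rotation as Ro
s0=robot.sense();print(s0['position'],s0['ee_rot'],s0['finger_gap'],s0['joint_positions'].round(1));z=Ro.from_euler('xyz',s0['ee_rot'],degrees=True).as_matrix()[:,2]
tip=s0['position']+.103*z;print('axis',-z,'tip',tip)
F=np.array([.5785,.192,.126]);out=[]
for n,roi in(('side',(150,70,270,190)),('top',(110,150,230,240))):
    s=snap(n,n+'5.png');print(n,'tip',proj(s,tip),'fill',proj(s,F));x0,y0,x1,y1=roi;out.append(cv2.resize(s['pixels'][y0:y1,x0:x1],(400,400)))
cv2.imwrite('pics/c5.png',cv2.cvtColor(np.hstack(out),cv2.COLOR_RGB2BGR))
```

```text
[0.6257919  0.13683248 0.24753283] [-150.61225233  -19.10554876   70.47648862] 0.015562852172107055 [-1.  33.6 78.2 25.3 92.4  9.1]
axis [ 0.3671944  -0.43278827  0.82332411] tip [0.58797088 0.18140967 0.16273045]
side tip [217.48506175 114.41718915] fill [212.87498646 128.47978755]
top tip [169.88293542 180.82441167] fill [170.02738253 187.98468345]
```

View pics/c5.png

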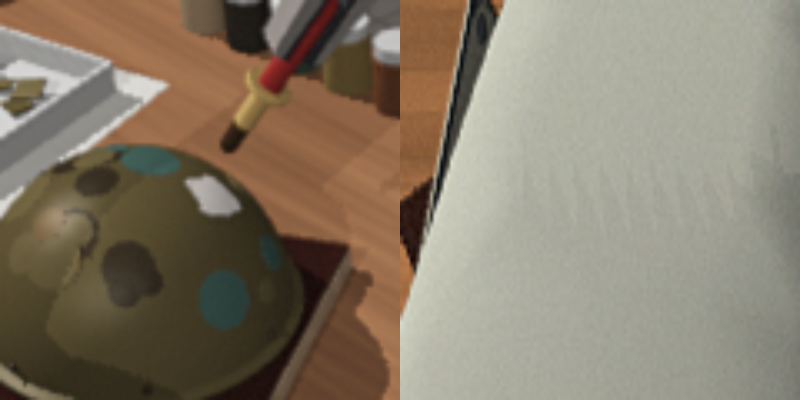

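The side crop shows the tip at about (218.7,114.7), as predicted, above the white fill at (213,128.5). The arm blocks the top view. I'll check the settled pose and work out the approach.

Run:
```python
from h import *
from scipy.spatial.transform import Rotation as Ro
P=[];
for i in range(3):
    robot.snapshot('side');s0=robot.sense();P.append(s0['position'])
print(np.array(P).round(4),s0['ft_force']);z=Ro.from_euler('xyz',s0['ee_rot'],degrees=True).as_matrix()[:,2]
p=np.mean(P,0);F=np.array([.5785,.192,.126])
for h in(.012,.0,-.004):print(h,((F-(.103+h)*z-p)/.25).round(3))
print('tip',p+.103*z,'axis',-z)
```

```text
[[0.6255 0.1349 0.2531]
 [0.6258 0.1348 0.2542]
 [0.626  0.1348 0.2549]] [-0.37561971  0.46404291 -0.74579228]
0.012 [-0.024  0.03  -0.131]
0.0 [-0.041  0.051 -0.171]
-0.004 [-0.047  0.058 -0.184]
tip [0.58880393 0.17929037 0.16878581] axis [ 0.35871841 -0.43132775  0.82781487]
```

Request:
arm_command(
  fingers=[0.1,0.1,0.1,0.1,0.1,0.1],
  slide=[
    [-0.01,0.012,-0.05],
    [-0.02,0.025,-0.1],
    [-0.024,0.03,-0.131],
    [-0.024,0.03,-0.131],
    [-0.024,0.03,-0.131],
    [-0.024,0.03,-0.131],
  ],
  dr=[
    [0,0,0],
    [0,0,0],
    [0,0,0],
    [0,0,0],
    [0,0,0],
    [0,0,0],
  ],
)

```text
t: 8.8
position: [0.6204, 0.143, 0.2214]
ee_rot: [-151.1, -19.2, 70.6]
ft_force: [-0.4, -0.6, -0.3]
finger_gap: 0.0155
grasp_force: 30.0
```

```bash
cat > avg.py <<'E'
from h import *
from scipy.spatial.transform import Rotation as Ro
P=[];Q=[]
for i in range(4):
    robot.snapshot('side');s0=robot.sense();P.append(s0['position']);Q.append(s0['ft_force'])
z=Ro.from_euler('xyz',s0['ee_rot'],degrees=True).as_matrix()[:,2];p=np.mean(P,0);F=np.array([.5785,.192,.126]);t=p+.103*z
print('t',s0['t'],'p',p.round(4),'tip',t.round(4),'h mm',(1000*(F-t)@z).round(2),'lat mm',(1000*np.linalg.norm(np.cross(t-F,z))).round(2),'f along -z',(-np.array(Q)@z).round(2))
E
python3 avg.py
```

```text
t 9.0 p [0.6207 0.1429 0.2217] tip [0.5837 0.1874 0.1365] h mm 12.54 lat mm 1.06 f along -z [-0.85  0.25 -0.67 -1.08]
```

Request:
arm_command(
  fingers=[0.1,0.1,0.1,0.1,0.1,0.1,0.1,0.1,0.1],
  slide=[
    [-0.006,0.007,-0.013],
    [-0.012,0.014,-0.027],
    [-0.017,0.021,-0.04],
    [-0.02,0.024,-0.046],
    [-0.023,0.028,-0.053],
    [-0.023,0.028,-0.053],
    [-0.023,0.028,-0.053],
    [-0.023,0.028,-0.053],
    [-0.023,0.028,-0.053],
  ],
  dr=[
    [0,0,0],
    [0,0,0],
    [0,0,0],
    [0,0,0],
    [0,0,0],
    [0,0,0],
    [0,0,0],
    [0,0,0],
    [0,0,0],
  ],
)

```text
t: 9.75
position: [0.6146, 0.1499, 0.2082]
ee_rot: [-151.1, -19.2, 70.6]
ft_force: [0.6, -0.3, 0.7]
finger_gap: 0.0157
grasp_force: 30.0
```

```bash
python3 avg.py
python3 - <<'E'
from h import *
s=snap('side','s6.png');cv2.imwrite('pics/c6.png',cv2.cvtColor(cv2.resize(s['pixels'][80:170,170:260],(600,600),interpolation=cv2.INTER_CUBIC),cv2.COLOR_RGB2BGR))
E
```

```text
t 9.95 p [0.6146 0.1499 0.2082] tip [0.5776 0.1944 0.123 ] h mm -3.82 lat mm 0.87 f along -z [0.84 0.55 0.79 0.76]
```

View pics/c6.png

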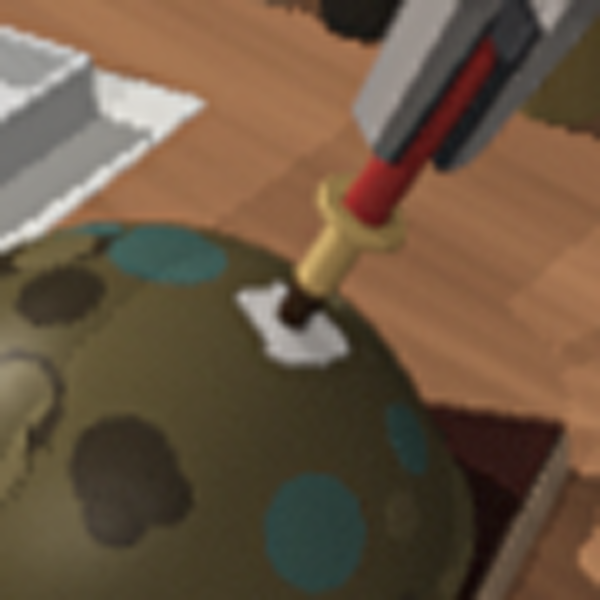

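The side crop shows the bristles on the middle of the white fill, clear of the bronze. The force rose by about 1.3 N, which fits 4 mm of give. Lift, second dab, then lift away.

Request:
arm_command(
  fingers=[0.1,0.1,0.1,0.1,0.1,0.1,0.1],
  slide=[
    [0.006,-0.007,0.013],
    [0.013,-0.016,0.03],
    [0.023,-0.028,0.053],
    [0.026,-0.031,0.06],
    [0.026,-0.031,0.06],
    [0.026,-0.031,0.06],
    [0.026,-0.031,0.06],
  ],
  dr=[
    [0,0,0],
    [0,0,0],
    [0,0,0],
    [0,0,0],
    [0,0,0],
    [0,0,0],
    [0,0,0],
  ],
)

```text
t: 10.58
position: [0.621, 0.1422, 0.223]
ee_rot: [-151.1, -19.2, 70.6]
ft_force: [0.3, 0.8, -0.5]
finger_gap: 0.0157
grasp_force: 30.0
```

Request:
arm_command(
  fingers=[0.1,0.1,0.1,0.1,0.1,0.1,0.1,0.1,0.1,0.1],
  slide=[
    [-0.006,0.007,-0.013],
    [-0.013,0.016,-0.03],
    [-0.019,0.023,-0.045],
    [-0.023,0.027,-0.053],
    [-0.026,0.031,-0.06],
    [-0.026,0.031,-0.06],
    [-0.026,0.031,-0.06],
    [-0.026,0.031,-0.06],
    [-0.026,0.031,-0.06],
    [-0.026,0.031,-0.06],
  ],
  dr=[
    [0,0,0],
    [0,0,0],
    [0,0,0],
    [0,0,0],
    [0,0,0],
    [0,0,0],
    [0,0,0],
    [0,0,0],
    [0,0,0],
    [0,0,0],
  ],
)

```text
t: 11.42
position: [0.6146, 0.1499, 0.2082]
ee_rot: [-151.1, -19.2, 70.6]
ft_force: [-0.3, -0.6, 0.0]
finger_gap: 0.0157
grasp_force: 30.0
```

```bash
python3 avg.py
```

```text
t 11.6167 p [0.6146 0.1499 0.2082] tip [0.5775 0.1944 0.123 ] h mm -3.86 lat mm 0.85 f along -z [ 1.28 -0.07  0.84  0.86]
```

Request:
arm_command(
  fingers=[0.1,0.1,0.1,0.1,0.1,0.1,0.1,0.1],
  slide=[
    [0.006,-0.007,0.013],
    [0.013,-0.016,0.03],
    [0.026,-0.031,0.06],
    [0.05,-0.06,0.12],
    [0.08,-0.1,0.2],
    [0.1,-0.12,0.24],
    [0.1,-0.12,0.24],
    [0.1,-0.12,0.24],
  ],
  dr=[
    [0,0,0],
    [0,0,0],
    [0,0,0],
    [0,0,0],
    [0,0,0],
    [0,0,0],
    [0,0,0],
    [0,0,0],
  ],
)

```text
t: 12.28
position: [0.6401, 0.1197, 0.2683]
ee_rot: [-151.2, -19.2, 70.6]
ft_force: [0.8, -0.7, -0.3]
finger_gap: 0.0158
grasp_force: 30.0
```

Request:
arm_command(
  fingers=[0.1,0.1,0.1,0.1,0.1,0.1,0.1,0.1,0.1],
  slide=[
    [0,-0.05,0],
    [0,-0.15,0],
    [0,-0.26,0],
    [0,-0.37,0],
    [0,-0.48,0],
    [0,-0.58,0],
    [0,-0.67,0],
    [0,-0.7,0],
    [0,-0.7,0],
  ],
  dr=[
    [-0.02,-0.017,0],
    [-0.07,-0.058,0],
    [-0.13,-0.108,0],
    [-0.2,-0.167,0],
    [-0.27,-0.225,0],
    [-0.34,-0.283,0],
    [-0.4,-0.333,0],
    [-0.438,-0.365,0],
    [-0.438,-0.365,0],
  ],
)

```text
t: 13.03
position: [0.6378, -0.0558, 0.2679]
ee_rot: [179.9, 0.2, 75.7]
ft_force: [0.8, 0.3, -0.2]
finger_gap: 0.0153
grasp_force: 30.0
```

Request:
arm_command(
  fingers=[0.1,0.1,0.1,0.1,0.1,0.1,0.1,0.1,0.1,0.1],
  slide=[
    [0,-0.06,0],
    [0,-0.17,0],
    [0,-0.29,0],
    [0,-0.41,-0.03],
    [0,-0.53,-0.06],
    [0,-0.63,-0.09],
    [0.002,-0.69,-0.114],
    [0.002,-0.708,-0.114],
    [0.002,-0.708,-0.114],
    [0.002,-0.708,-0.114],
  ],
  dr=[
    [0,0,0],
    [0,0,0],
    [0,0,0],
    [0,0,0],
    [0,0,0],
    [0,0,0],
    [0,0,0],
    [0,0,0],
    [0,0,0],
    [0,0,0],
  ],
)

```text
t: 13.87
position: [0.6403, -0.2313, 0.2395]
ee_rot: [-180.0, -0.0, 75.6]
ft_force: [0.9, 0.7, -0.5]
finger_gap: 0.0153
grasp_force: 30.0
```

```bash
python3 avg.py
python3 - <<'E'
from h import *
s0=robot.sense();print(s0['ee_rot']);s=snap('side','s7.png');p=[.64,-.2325]
print('tip exp',proj(s,p+[.137]),'collar exp',proj(s,p+[.192]))
cv2.imwrite('pics/c7.png',cv2.cvtColor(cv2.resize(s['pixels'][140:270,340:440],(460,600),interpolation=cv2.INTER_CUBIC),cv2.COLOR_RGB2BGR))
E
```

```text
t 14.0667 p [ 0.6405 -0.2308  0.2401] tip [ 0.6405 -0.2308  0.1371] h mm 11.05 lat mm 427.32 f along -z [-1.08 -1.3  -1.31 -0.22]
[ 1.79966845e+02 -1.33762198e-02  7.57120514e+01]
tip exp [384.67990719 199.87103464] collar exp [388.73021304 176.48262805]
```

View pics/c7.png

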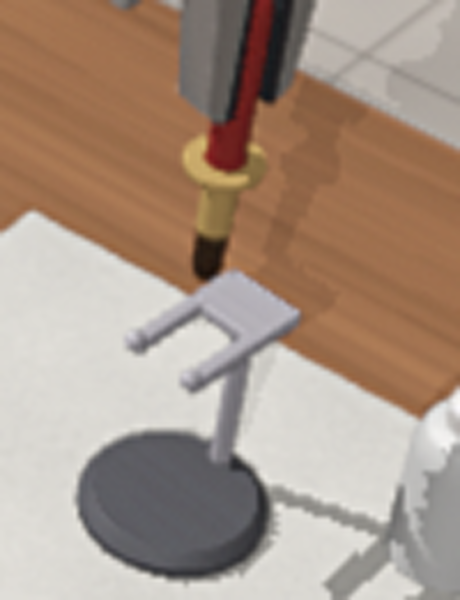

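The tip at (385,199.8) matches its prediction and sits over the slot. Lowering, then releasing and rising.

Request:
arm_command(
  fingers=[0.1,0.1,0.1,0.1,0.1,0.1,0.1,0.1,0.1,0.1],
  slide=[
    [0,-0.004,-0.05],
    [0,-0.004,-0.11],
    [0,-0.004,-0.17],
    [0,-0.004,-0.22],
    [0,-0.004,-0.26],
    [0,-0.004,-0.3],
    [0,-0.004,-0.32],
    [0,-0.004,-0.335],
    [0,-0.004,-0.342],
    [0,-0.004,-0.342],
  ],
  dr=[
    [0,0,0],
    [0,0,0],
    [0,0,0],
    [0,0,0],
    [0,0,0],
    [0,0,0],
    [0,0,0],
    [0,0,0],
    [0,0,0],
    [0,0,0],
  ],
)

```text
t: 14.95
position: [0.6404, -0.2331, 0.1545]
ee_rot: [180.0, 0.0, 75.6]
ft_force: [-0.5, -0.0, 0.0]
finger_gap: 0.0155
grasp_force: 30.0
```

```bash
python3 avg.py; python3 -c "
from h import *
s=snap('side','s8.png');print(proj(s,[.64,-.2325,.105]))"
```

```text
t 15.15 p [ 0.6405 -0.2332  0.1546] tip [ 0.6406 -0.2332  0.0516] h mm -74.59 lat mm 429.7 f along -z [ 0.51 -0.38 -1.09 -0.04]
[382.47486522 212.60400349]
```

Request:
arm_command(
  fingers=[0.2,0.25,0.3,0.4,0.5,0.6,0.6,0.6],
  slide=[
    [0,0,0],
    [0,0,0],
    [0,0,0],
    [0,0,0],
    [0,0,0],
    [0,0,0],
    [0,0,0],
    [0,0,0],
  ],
  dr=[
    [0,0,0],
    [0,0,0],
    [0,0,0],
    [0,0,0],
    [0,0,0],
    [0,0,0],
    [0,0,0],
    [0,0,0],
  ],
)

```text
t: 15.87
position: [0.6401, -0.233, 0.1541]
ee_rot: [-180.0, -0.0, 75.6]
ft_force: [0.1, -0.0, 0.3]
finger_gap: 0.0549
grasp_force: 0.0
```

```bash
python3 -c "
from h import *
s=snap('side','s9.png')
cv2.imwrite('pics/c9.png',cv2.cvtColor(cv2.resize(s['pixels'][150:270,340:440],(500,600),interpolation=cv2.INTER_CUBIC),cv2.COLOR_RGB2BGR))"
```

```text
(no output)
```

View pics/c9.png

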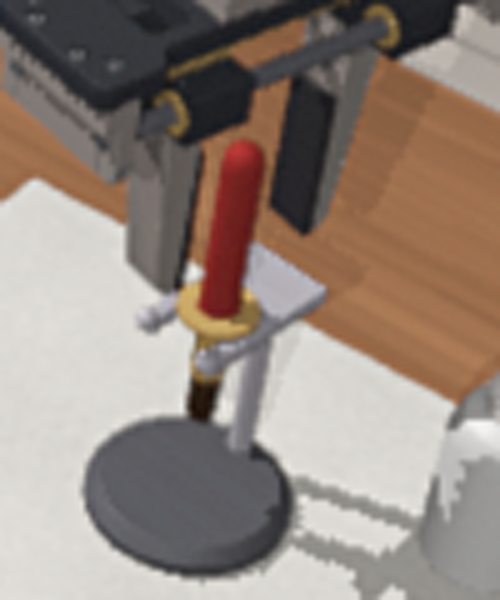

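The side crop shows the brush hanging upright in the fork with the fingers clear of it. I've used all ten views, so I'll check the rest numerically. Rising and moving to the lid.

Request:
arm_command(
  fingers=[0.6,0.6,0.6,0.6,0.6,0.6],
  slide=[
    [0,0,0.06],
    [0,0,0.16],
    [0,0,0.28],
    [0,0,0.38],
    [0,0,0.4],
    [0,0,0.4],
  ],
  dr=[
    [0,0,0],
    [0,0,0],
    [0,0,0],
    [0,0,0],
    [0,0,0],
    [0,0,0],
  ],
)

```text
t: 16.42
position: [0.6412, -0.2334, 0.2563]
ee_rot: [179.8, 0.0, 75.6]
ft_force: [-0.0, 0.4, -0.2]
finger_gap: 0.0551
grasp_force: 0.0
```

Request:
arm_command(
  fingers=[0.6,0.6,0.6,0.6,0.6,0.6,0.6,0.6],
  slide=[
    [-0.1,-0.04,0],
    [-0.24,-0.1,0],
    [-0.38,-0.15,0],
    [-0.52,-0.21,0],
    [-0.65,-0.27,0],
    [-0.708,-0.29,0],
    [-0.708,-0.29,0],
    [-0.708,-0.29,0],
  ],
  dr=[
    [0,0,0],
    [0,0,0],
    [0,0,0],
    [0,0,0],
    [0,0,0],
    [0,0,0],
    [0,0,0],
    [0,0,0],
  ],
)

```text
t: 17.08
position: [0.4629, -0.3055, 0.2533]
ee_rot: [-180.0, -0.0, 75.5]
ft_force: [0.5, 0.5, 0.7]
finger_gap: 0.0549
grasp_force: 0.0
```

Request:
arm_command(
  fingers=[0.6,0.6,0.6,0.6,0.6,0.6,0.6,0.6,0.6,0.6],
  slide=[
    [0,0,-0.1],
    [0,0,-0.22],
    [0,0,-0.36],
    [0,0,-0.5],
    [0,0,-0.62],
    [0,0,-0.72],
    [0,0,-0.79],
    [0,0,-0.82],
    [0,0,-0.82],
    [0,0,-0.82],
  ],
  dr=[
    [0,0,0],
    [0,0,0],
    [0,0,0],
    [0,0,0],
    [0,0,0],
    [0,0,0],
    [0,0,0],
    [0,0,0],
    [0,0,0],
    [0,0,0],
  ],
)

```text
t: 17.92
position: [0.464, -0.3052, 0.049]
ee_rot: [-180.0, -0.0, 75.7]
ft_force: [0.4, -0.5, 0.7]
finger_gap: 0.0552
grasp_force: 0.0
```

Run:
```python
from fit import *
s=snap('side','s10.png');print(fit([s],[circ(.034,.011)],(.463,-.306),.012));print(robot.sense()['position'])
```

```text
(array([ 0.4634, -0.3046]), np.float64(217.60325622558594))
[ 0.46427224 -0.30561041  0.04972015]
```

Request:
arm_command(
  fingers=[0.6,0.6,0.6,0.6,0.3,0.1,0.1,0.1,0.1,0.1],
  slide=[
    [0,0,-0.03],
    [0,0,-0.06],
    [0,0,-0.072],
    [0,0,-0.072],
    [0,0,-0.072],
    [0,0,-0.072],
    [0,0,-0.072],
    [0,0,-0.072],
    [0,0,-0.072],
    [0,0,-0.072],
  ],
  dr=[
    [0,0,0],
    [0,0,0],
    [0,0,0],
    [0,0,0],
    [0,0,0],
    [0,0,0],
    [0,0,0],
    [0,0,0],
    [0,0,0],
    [0,0,0],
  ],
)

```text
t: 18.8
position: [0.4632, -0.3056, 0.0312]
ee_rot: [180.0, 0.0, 75.6]
ft_force: [-0.0, 0.5, 0.6]
finger_gap: 0.0173
grasp_force: 22.7
```

```bash
python3 -c "
from h import *
s=robot.sense();print(s['position'],s['finger_gap'],s['grasp_force'],s['ft_force'])"
```

```text
[ 0.46318305 -0.30564505  0.03122368] 0.017330421501659594 22.710813581943512 [-0.02503616  0.45052236  0.55710596]
```

Request:
arm_command(
  fingers=[0.1,0.1,0.1,0.1,0.1,0.1,0.1,0.1,0.1,0.1],
  slide=[
    [0,0,0],
    [0,0,0],
    [0,0,0.02],
    [0,0,0.06],
    [0,0,0.13],
    [0,0,0.22],
    [0,0,0.31],
    [0,0,0.38],
    [0,0,0.4],
    [0,0,0.4],
  ],
  dr=[
    [0,0,0],
    [0,0,0],
    [0,0,0],
    [0,0,0],
    [0,0,0],
    [0,0,0],
    [0,0,0],
    [0,0,0],
    [0,0,0],
    [0,0,0],
  ],
)

```text
t: 19.63
position: [0.464, -0.3061, 0.133]
ee_rot: [179.8, 0.1, 75.6]
ft_force: [-0.0, -0.3, -0.6]
finger_gap: 0.017
grasp_force: 30.0
```

Request:
arm_command(
  fingers=[0.1,0.1,0.1,0.1,0.1,0.1,0.1,0.1,0.1,0.1],
  slide=[
    [0,0.05,0],
    [0,0.14,0],
    [0,0.25,0],
    [0,0.36,0],
    [0,0.47,0],
    [0,0.58,0],
    [0,0.68,0],
    [0,0.76,0],
    [0,0.8,0],
    [0,0.8,0],
  ],
  dr=[
    [0,0,0],
    [0,0,0],
    [0,0,0],
    [0,0,0],
    [0,0,0],
    [0,0,0],
    [0,0,0],
    [0,0,0],
    [0,0,0],
    [0,0,0],
  ],
)

```text
t: 20.47
position: [0.462, -0.1034, 0.1301]
ee_rot: [-179.9, -0.0, 75.8]
ft_force: [0.1, -0.4, -0.8]
finger_gap: 0.017
grasp_force: 30.0
```

Run:
```python
from fit import *
s=snap('side','s11.png');q=robot.sense();p=q['position'];print(p,q['finger_gap'],q['grasp_force'],q['ft_force'])
zd=p[2]-.032+.011
print('pot',fit([s],[circ(.032,.055)],(.468,-.0855),.012))
for dz in(-.004,-.002,0,.002):print('lid disc top',zd+dz,fit([s],[circ(.034,zd+dz)],p[:2],.01))
```

```text
[ 0.46248431 -0.10464815  0.13035935] 0.01704160536830328 29.99996066093445 [ 0.35368881 -0.5616317  -1.2457254 ]
pot (array([ 0.4744, -0.0817]), np.float64(166.09437561035156))
lid disc top 0.10535934689062441 (array([ 0.4646, -0.0989]), np.float64(194.4457244873047))
lid disc top 0.10735934689062442 (array([ 0.4634, -0.1003]), np.float64(194.58616638183594))
lid disc top 0.10935934689062442 (array([ 0.4619, -0.1017]), np.float64(194.6590118408203))
lid disc top 0.11135934689062442 (array([ 0.4605, -0.1032]), np.float64(194.62551879882812))
```

Run:
```python
from fit import *
S=dict(np.load('cam_side.npz'))
for f in('side1','s4','s6','s9','s10'):
    S['pixels']=cv2.cvtColor(cv2.imread(f'pics/{f}.png'),cv2.COLOR_BGR2RGB);print(f,fit([S],[circ(.032,.055)],(.468,-.0855),.012))
```

```text
side1 (array([ 0.4681, -0.0857]), np.float64(207.5590362548828))
s4 (array([ 0.4681, -0.0857]), np.float64(207.64678955078125))
s6 (array([ 0.4682, -0.0857]), np.float64(206.84808349609375))
s9 (array([ 0.4682, -0.0857]), np.float64(207.35755920410156))
s10 (array([ 0.4682, -0.0857]), np.float64(208.60159301757812))
```

The pot hasn't moved. Aligning over it, then lowering the lid.

Request:
arm_command(
  fingers=[0.1,0.1,0.1,0.1,0.1,0.1,0.1,0.1,0.1,0.1],
  slide=[
    [0.01,0.04,0],
    [0.02,0.08,0],
    [0.02,0.082,0],
    [0.02,0.082,-0.03],
    [0.02,0.082,-0.07],
    [0.02,0.082,-0.11],
    [0.02,0.082,-0.14],
    [0.02,0.082,-0.16],
    [0.02,0.082,-0.17],
    [0.02,0.082,-0.17],
  ],
  dr=[
    [0,0,0],
    [0,0,0],
    [0,0,0],
    [0,0,0],
    [0,0,0],
    [0,0,0],
    [0,0,0],
    [0,0,0],
    [0,0,0],
    [0,0,0],
  ],
)

```text
t: 21.35
position: [0.4676, -0.0851, 0.0878]
ee_rot: [-179.9, 0.0, 75.6]
ft_force: [-0.6, -0.3, -0.7]
finger_gap: 0.0169
grasp_force: 30.0
```

Run:
```python
from fit import *
s=snap('side','s12.png');q=robot.sense();p=q['position'];print(p,q['ft_force'],q['grasp_force'])
print('lid',fit([s],[circ(.034,p[2]-.0315+.011)],p[:2],.01))
```

```text
[ 0.46793474 -0.08511743  0.08823743] [-0.8901384  -0.05332117 -0.7727645 ] 29.99986320734024
lid (array([ 0.4677, -0.0832]), np.float64(181.52655029296875))
```

Request:
arm_command(
  fingers=[0.1,0.1,0.1,0.1,0.1,0.1],
  slide=[
    [0,0,-0.01],
    [0,0,-0.018],
    [0,0,-0.024],
    [0,0,-0.029],
    [0,0,-0.029],
    [0,0,-0.029],
  ],
  dr=[
    [0,0,0],
    [0,0,0],
    [0,0,0],
    [0,0,0],
    [0,0,0],
    [0,0,0],
  ],
)

```text
t: 21.9
position: [0.4681, -0.085, 0.0814]
ee_rot: [180.0, -0.0, 75.6]
ft_force: [-0.4, 0.5, -0.1]
finger_gap: 0.0174
grasp_force: 30.0
```

Run:
```python
from fit import *
s=snap('side','s13.png')
for i in range(4):
    robot.snapshot('top');q=robot.sense();print(q['position'],q['ft_force'])
print('lid',fit([s],[circ(.034,.061)],(.468,-.0855),.01))
```

```text
[ 0.46814681 -0.08503948  0.08138712] [-0.24617026  0.51313528 -1.33584815]
[ 0.46812405 -0.0850534   0.08138457] [0.56917096 0.82166169 0.78718519]
[ 0.46813316 -0.08503573  0.08138541] [-0.36107607 -0.04230733 -0.83956497]
[ 0.46815532 -0.08504075  0.08138332] [-0.31328875  0.3715739  -0.73999118]
lid (array([ 0.4689, -0.0831]), np.float64(178.8427734375))
```

Request:
arm_command(
  fingers=[0.1,0.1,0.1,0.1],
  slide=[
    [0,0,-0.003],
    [0,0,-0.005],
    [0,0,-0.005],
    [0,0,-0.005],
  ],
  dr=[
    [0,0,0],
    [0,0,0],
    [0,0,0],
    [0,0,0],
  ],
)

```text
t: 22.48
position: [0.4682, -0.0851, 0.0811]
ee_rot: [180.0, -0.0, 75.6]
ft_force: [-3.4, 1.3, 16.5]
finger_gap: 0.0168
grasp_force: 30.0
```

Run:
```python
from h import *
Q=[]
for i in range(5):
    robot.snapshot('top');q=robot.sense();Q.append(np.r_[q['position'],q['ft_force']])
print(np.mean(Q,0).round(4))
```

```text
[ 0.4682 -0.0851  0.0812 -4.7578  0.8298 16.6529]
```

Contact shows the disc is on the rim. I'll relieve the push, release, rise and back away.

Request:
arm_command(
  fingers=[0.1,0.1,0.1,0.2,0.25,0.3,0.4,0.5,0.5,0.5],
  slide=[
    [0,0,0.004],
    [0,0,0.004],
    [0,0,0.004],
    [0,0,0.004],
    [0,0,0.004],
    [0,0,0.004],
    [0,0,0.004],
    [0,0,0.004],
    [0,0,0.004],
    [0,0,0.004],
  ],
  dr=[
    [0,0,0],
    [0,0,0],
    [0,0,0],
    [0,0,0],
    [0,0,0],
    [0,0,0],
    [0,0,0],
    [0,0,0],
    [0,0,0],
    [0,0,0],
  ],
)

```text
t: 23.57
position: [0.4681, -0.0851, 0.081]
ee_rot: [-180.0, 0.0, 75.6]
ft_force: [0.8, -0.0, -0.0]
finger_gap: 0.0461
grasp_force: 0.0
```

Request:
arm_command(
  fingers=[0.5,0.5,0.5,0.5,0.5,0.5,0.5,0.5],
  slide=[
    [0,0,0.04],
    [0,0,0.12],
    [0,0,0.25],
    [0,0,0.4],
    [0,0,0.55],
    [0,0,0.7],
    [0,0,0.75],
    [0,0,0.75],
  ],
  dr=[
    [0,0,0],
    [0,0,0],
    [0,0,0],
    [0,0,0],
    [0,0,0],
    [0,0,0],
    [0,0,0],
    [0,0,0],
  ],
)

```text
t: 24.23
position: [0.4701, -0.0854, 0.2733]
ee_rot: [179.6, -0.0, 75.6]
ft_force: [1.0, -0.2, 0.4]
finger_gap: 0.0462
grasp_force: 0.0
```

Request:
arm_command(
  fingers=[0.5,0.5,0.5,0.5,0.5,0.5,0.5,0.5],
  slide=[
    [-0.05,0.1,0],
    [-0.1,0.25,0],
    [-0.2,0.4,0],
    [-0.25,0.55,0],
    [-0.3,0.7,0],
    [-0.3,0.8,0],
    [-0.3,0.8,0],
    [-0.3,0.8,0],
  ],
  dr=[
    [0,0,0],
    [0,0,0],
    [0,0,0],
    [0,0,0],
    [0,0,0],
    [0,0,0],
    [0,0,0],
    [0,0,0],
  ],
)

```text
t: 24.9
position: [0.3923, 0.1157, 0.268]
ee_rot: [-179.9, 0.0, 75.8]
ft_force: [0.3, -0.2, -0.1]
finger_gap: 0.0457
grasp_force: 0.0
```

Run:
```python
from fit import *
S=snap('side','s14.png');T=snap('top','t14.png')
for n,c in(('S',[S]),('T',[T]),('ST',[S,T])):
    print(n,'lid on pot',fit(c,[circ(.034,.061)],(.468,-.0855),.014),'brush collar',fit(c,[circ(.016,.109)],(.64,-.2325),.01),'stand',fit(c,[circ(.042,.012)],(.6387,-.2366),.01))
# disc height test and old/new differences
for z in(.055,.058,.061,.064,.067):print(z,fit([S,T],[circ(.034,z)],(.468,-.0855),.014))
for a,b,rois in((cv2.imread('pics/side1.png'),cv2.imread('pics/s14.png'),dict(jar=(270,170,305,212),dropper=(424,208,460,272),scalpel=(405,310,460,375),brush=(365,170,405,240),potbody=(248,250,280,268))),):
    for k,(x0,y0,x1,y1) in rois.items():print(k,np.abs(a[y0:y1,x0:x1].astype(int)-b[y0:y1,x0:x1]).mean().round(2))
print(robot.sense()['t'])
```

```text
S lid on pot (array([ 0.4692, -0.0822]), np.float64(204.25462341308594)) brush collar (array([ 0.6382, -0.2336]), np.float64(210.63125610351562)) stand (array([ 0.6369, -0.2379]), np.float64(245.77435302734375))
T lid on pot (array([ 0.4665, -0.0839]), np.float64(245.02685546875)) brush collar (array([ 0.6484, -0.2422]), np.float64(246.44439697265625)) stand (array([ 0.638 , -0.2348]), np.float64(242.92820739746094))
ST lid on pot (array([ 0.4689, -0.0827]), np.float64(444.74267578125)) brush collar (array([ 0.6406, -0.2338]), np.float64(451.6429748535156)) stand (array([ 0.6374, -0.2373]), np.float64(486.18963623046875))
0.055 (array([ 0.4697, -0.0818]), np.float64(396.0669860839844))
0.058 (array([ 0.4694, -0.082 ]), np.float64(428.6582336425781))
0.061 (array([ 0.4689, -0.0827]), np.float64(444.74267578125))
0.064 (array([ 0.4671, -0.0844]), np.float64(447.9537658691406))
0.067 (array([ 0.4658, -0.0862]), np.float64(436.18096923828125))
jar 0.89
dropper 1.33
scalpel 43.77
brush 2.27
potbody 2.47
25.0
```

The lid sits centred within about 3 mm at rim height. The scalpel patch changed in brightness, probably from shadow, so I'll check its position.

Run:
```python
from h import *
def m(a,b,roi):
    x0,y0,x1,y1=roi;A=cv2.imread(a)[y0:y1,x0:x1];B=cv2.imread(b)[y0-12:y1+12,x0-12:x1+12]
    g=lambda i:cv2.Canny(cv2.cvtColor(i,cv2.COLOR_BGR2GRAY),60,150)
    r=[cv2.minMaxLoc(cv2.matchTemplate(q,p,cv2.TM_CCOEFF_NORMED)) for q,p in((B,A),(g(B),g(A)))]
    return [(round(x[1],2),np.array(x[3])-12) for x in r],A.mean().round(1),B[12:-12,12:-12].mean().round(1)
print(m('pics/top1.png','pics/t14.png',(398,176,416,240)))
for f in('s10','s12','s14'):print(f,m('pics/side1.png',f'pics/{f}.png',(405,310,460,375)))
```

```text
([(0.71, array([0, 0])), (0.58, array([ 0, -2]))], np.float64(121.1), np.float64(80.4))
s10 ([(0.68, array([0, 0])), (0.44, array([0, 0]))], np.float64(120.3), np.float64(90.0))
s12 ([(0.67, array([0, 0])), (0.76, array([0, 0]))], np.float64(120.3), np.float64(94.2))
s14 ([(0.88, array([0, 0])), (0.63, array([0, 0]))], np.float64(120.3), np.float64(76.8))
```

The scalpel shows no shift in either view, so the change was the arm's shadow. Handing in.

```bash
python3 -c "
from workcell import robot
print(robot.hand_in())"
```

```text
the job is handed in; nothing more can be done
None
```

I handed the job in at about 25 s: brush dipped, two light dabs on the white fill (about 1.3 N each), brush hung back in the fork and lid on the pot, centred within about 3 mm. The hand-in gave no verdict, so these results come from my own camera and force checks.

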